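# Fold down the lids of the topping caddy

### The arm

A 6-joint arm with a two-finger parallel gripper is mounted at the origin on the work surface. World frame = base frame: x ahead of the robot, y to its left, z up, the work surface at z = 0. Lengths are in m, angles in rad, forces in N, time in s.
With the tool pointing down it reaches from about 0.25 to 0.725 m from the base axis. Payload 4 kg.
Tool frame: the origin (TCP) lies at the very end of the fingers, on their centre line; the grasp point (between the pads) lies 19 mm behind it; z points along the fingers, y is the direction in which the jaws open and shut (so a half turn about z gives the same grasp; the last joint's range is limited). The gripper opens to 85 mm and grips with 20 to 120 N. Pads are 22 mm wide; open, the fingers measure 114 mm over their backs; the gripper's body (76 mm by 85 mm) begins 54 mm behind the grasp point. The pads swing forward as they close: fully open they stand 13 mm farther back than shut.
Start: joints at [0, 0.241, 0.005, 1.335, 0, 1.571], TCP at [0.5, -0, 0.231] pointing down, gripper open.
Joint ranges: [-2.72, 2.72], [-1.05, 1.87], [-1.09, 1.28], [-1.99, 2.15], [-1.42, 1.44], [-3.14, 3.14]. Speed limits (rad/s): [2.79, 2.79, 3.14, 3.14, 3.14, 3.14].

### API

Orientations are given as a unit quaternion [x, y, z, w].
In Python, from workcell import bot gives the robot as it stands.
- The arm moves only by the shell command python3 -m crank 'ROWS'. ROWS is JSON, a list that holds one entry, the list of rows, each a list of 5 numbers: the shift along the tool's x, y, z in mm, then the turn about the tool's z in degrees, then the closure in counts, from 0 (fully open) to 255 (shut). In form: [[[tx, ty, tz, turn, grip], ...]]. A call has 1 to 12 rows; each row shifts and turns the pose as measured when the row begins, along the tool's axes as they then stand; what a row does not reach is not made up. A row lasts 1/8 s, in which the tool goes at most 62.5 mm and 10.7 degrees, less where a joint would pass 70% of its speed; a pose out of reach is approached as far as the arm can. A call is refused whole if a number of a shift passes 62.5 or a number of a turn 10.7, either way. A call with a gripper value outside its range is refused whole. The fingers move at their own pace and stop on an object; the grip force is fixed at half the most. Time passes only in rows, so rows that do not move let the fingers close. It gives the time, the measured TCP pose, the force and the opening at its end, in the units of the state.
- bot.get_obs(): the state, without advancing time (a new reading comes with each control period).
- bot.camera(name): name is "scene" or "side" or "wrist"; returns a dict with "img" (400x640x3 uint8, blue, green, red), "depth" (400x640 float32, m along the optical axis (not along the pixel's ray), 0 where there is no reading), "fx", "fy", "cx", "cy" (pixels), "R" (3x3) and "t" (3): a world point X has camera coordinates R X + t; the wrist camera has in their place "T_tool_cam" (4x4, takes a point from camera to tool coordinates, whose origin is the TCP and whose axes are the flange's). Camera axes: x right, y down, z forward; pixel columns grow to the right and rows downward; lengths in m; the calibration is good to about 2 mm. A picture is of the moment at which its call begins: read the wrist's pose just before it.
- bot.job_done(): hands the job in, once; it reports no verdict.
The state is a dict: "clock": time; "joint_pos": joint angles; "joint_vel": joint speeds; "tau": joint torques, N m; "eef_pos": TCP position; "tool_rot": TCP orientation; "ft_force": force on the tool from outside, world axes, zero at the start; "ft_torque": the same for the moment, N m; "grip_width": finger opening in m.
Only numpy, scipy, OpenCV 4.12 (cv2) and the standard library are available. Lean on these libraries where they do the work, as an engineer would, in place of code of your own. Each camera call takes 0.05 s, during which the arm holds its last target.

### The job

Close up the topping caddy: run the fingertips along its row just above the rim, starting at the end on the robot's right, so that the four upright steel lids fold over one after another in order until each lies flat on its compartment. Touch the lids only lightly with the fingertips, pick nothing up, and leave the caddy and everything around it where they stand.

Things in the scene. Friction and masses are not known exactly. Their poses are not given: they have to be found in the camera images.
- caddy: White plastic topping caddy standing loose on the steel table, 1.5 to 2.4 kg: open box 70 (its x) by 270 (its y, the row) by 58 mm high, four compartments in a row at 66 mm pitch, each with a hinged lid; lid 1 is at the -y end, on the robot's right. Origin: centre of its underside, z up, yaw at most 0.45 rad. Nothing stands above the shut lids, whose top faces are 61 mm over the table.
- lid1 (a joint): Hinge angle of lid 1, a plain steel plate 58 mm along the caddy's x, 3 mm thick, 25 g: 0 = shut flat, 1.57 = upright, up to 2.1 = leaning back to -y; starts at 1.4 to 1.9. Hinge line along the caddy's x at its y = -128, z = 58 mm; pushed towards the caddy's +y it folds shut. Lightly stiff (0.018 N m): it stays where it is left and does not fall, so the finger must pass within about 6 mm of the shut lid.
- lid1_lip (a point): Middle of the free edge of lid 1, 55 mm from its hinge.
- lid2 (a joint): Hinge angle of lid 2, a plain steel plate 58 mm along the caddy's x, 3 mm thick, 25 g: 0 = shut flat, 1.57 = upright, up to 2.1 = leaning back to -y; starts at 1.4 to 1.9. Hinge line along the caddy's x at its y = -62, z = 58 mm; pushed towards the caddy's +y it folds shut. Lightly stiff (0.018 N m): it stays where it is left and does not fall, so the finger must pass within about 6 mm of the shut lid.
- lid2_lip (a point): Middle of the free edge of lid 2, 55 mm from its hinge.
- lid3 (a joint): Hinge angle of lid 3, a plain steel plate 58 mm along the caddy's x, 3 mm thick, 25 g: 0 = shut flat, 1.57 = upright, up to 2.1 = leaning back to -y; starts at 1.4 to 1.9. Hinge line along the caddy's x at its y = +4, z = 58 mm; pushed towards the caddy's +y it folds shut. Lightly stiff (0.018 N m): it stays where it is left and does not fall, so the finger must pass within about 6 mm of the shut lid.
- lid3_lip (a point): Middle of the free edge of lid 3, 55 mm from its hinge.
- lid4 (a joint): Hinge angle of lid 4, a plain steel plate 58 mm along the caddy's x, 3 mm thick, 25 g: 0 = shut flat, 1.57 = upright, up to 2.1 = leaning back to -y; starts at 1.4 to 1.9. Hinge line along the caddy's x at its y = +70, z = 58 mm; pushed towards the caddy's +y it folds shut. Lightly stiff (0.018 N m): it stays where it is left and does not fall, so the finger must pass within about 6 mm of the shut lid.
- lid4_lip (a point): Middle of the free edge of lid 4, 55 mm from its hinge.
- ring_a: Bystander: dark steel tart ring, 80 mm across, 35 mm high, standing open on the table on the caddy's far (+x) side. Origin: centre of its underside.
- ring_b: Bystander: tart ring like the other, on the caddy's near (-x) side. Origin: centre of its underside.
- cup: Bystander: white ceramic cup, 68 mm across, 62 mm high, on the caddy's far side. Origin: centre of its underside.
- spoon: Bystander: steel spoon lying flat on the caddy's near side, roughly along the row. Origin: centre of its underside.
- cake_ring: Bystander: dark steel cake ring, 170 mm across, 60 mm high, at one side of the table. Origin: centre of its underside.
- jar: Bystander: closed amber glass jar with steel cap, 76 mm across, 100 mm high, at one side. Origin: centre of its underside.
- spatula: Bystander: spatula lying flat on the robot's right. Origin: centre of its underside.

How it is judged:
By the outcome, as a careful person would: the job done as asked, in the order asked, and still so for the second after the job is handed in, with the robot touching nothing.
It also fails if it takes over 38 s, if anything falls off the work surface, if the arm or the gripper's body presses on something with over 40 N, if the wrist force passes 120 N, or if a joint passes its speed limit or range.

## Working session

There is one attempt and no reset: what is moved stays moved. The work goes in short steps, Python scripts to look and compute and a shell command to move; the robot and the scene stay as the last step left them, time stands still between calls to the robot, and variables do not carry over. Pictures are saved under pics/ and viewed, and the job is handed in when it is done.

```bash
mkdir -p pics
cat > h.py <<'E'
import numpy as np,cv2
from workcell import bot
def snap(n,tag):
    c=bot.camera(n); cv2.imwrite(f'pics/{n}_{tag}.png',c['img']); np.savez(f'{n}_{tag}.npz',**{k:v for k,v in c.items()}); return c
def pts(c):
    d=c['depth'];v,u=np.mgrid[:400,:640]
    P=np.stack([(u-c['cx'])/c['fx']*d,(v-c['cy'])/c['fy']*d,d],-1)
    return (P-c['t'])@c['R']
E
python3 - <<'E'
from h import *
for n in('scene','side'):
    c=snap(n,'0');print(n,c['R'].round(3).tolist(),c['t'],-c['R'].T@c['t'])
o=bot.get_obs();print(o['clock'],o['eef_pos'],o['tool_rot'],o['ft_force'])
E
```

```text
scene [[-0.598, 0.801, -0.003], [0.528, 0.392, -0.753], [-0.603, -0.452, -0.657]] [ 0.29634365 -0.22159695  1.91354076] [1.44772772 0.71452077 1.09183677]
side [[0.826, -0.563, -0.022], [-0.366, -0.506, -0.781], [0.428, 0.653, -0.624]] [-0.41681146  0.24410825  1.3455132 ] [-0.14272973 -0.98997209  1.02142541]
0.1 [ 4.99433252e-01 -2.40270438e-05  2.30490467e-01] [ 7.07113022e-01  7.07099884e-01 -6.95783264e-04 -6.65856964e-04] [-0.04609652 -0.26040693  0.71804308]
```

View pics/scene_0.png

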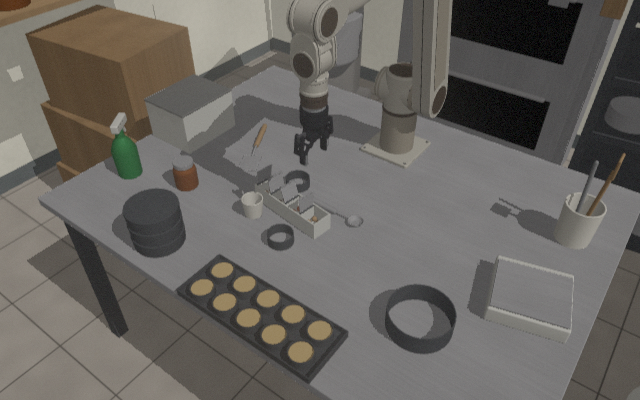

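View pics/side_0.png

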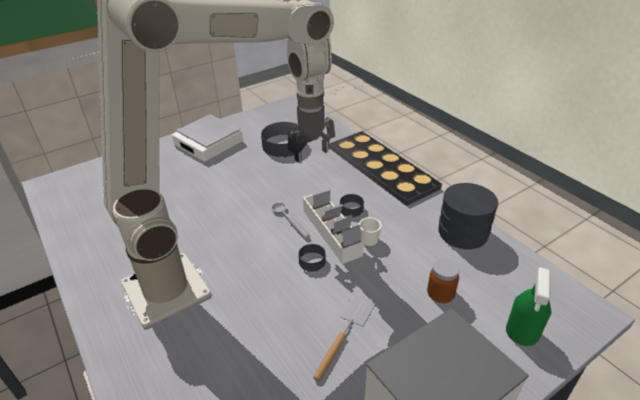

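The scene view shows the caddy at about (262–328, 185–232), and the side view shows it at (303–362, 192–262). All four lids are upright, with the cup and rings close beside it. Next I'll locate it from depth.

Run:
```python
from h import *
for n,(a,b,c_,d) in {'scene':(215,130,385,260),'side':(260,170,400,280)}.items():
    c=np.load(f'{n}_0.npz');im=c['img'][b:d,a:c_]
    cv2.imwrite(f'pics/{n}_z.png',cv2.resize(im,None,fx=4.5,fy=4.5,interpolation=cv2.INTER_CUBIC))
    P=pts(c)
    for (u,v) in ([(295,210),(310,222),(320,225),(290,180),(252,205),(280,237),(355,221),(297,180)] if n=='side1' else []): pass
    m=np.zeros((400,640),bool);m[b:d,a:c_]=1
    m&=(c['depth']>0)
    g=P[m]; print(n,'table z',np.median(g[:,2]))
    # top-down map
    H=np.zeros((250,300),np.float32)
    for x,y,z in g:
        i=int((0.65-x)/0.0014);j=int((0.15-y)/0.0014)
        if 0<=i<250 and 0<=j<300:H[i,j]=max(H[i,j],z)
    cv2.imwrite(f'pics/top_{n}.png',cv2.resize(cv2.applyColorMap(np.clip(H*2000,0,255).astype(np.uint8),cv2.COLORMAP_JET),None,fx=2,fy=2,interpolation=0))
    k=g[g[:,2]>0.05]; print(k.min(0),k.max(0),k.mean(0))
```

```text
scene table z -0.0010647917086341145
[ 0.03447585 -0.21481236  0.05003036] [0.62108029 0.0615599  0.35308585] [ 0.51236725 -0.06182071  0.15372938]
side table z 0.00017432171888099376
[ 0.45268357 -0.22173665  0.05002352] [0.61757751 0.05920817 0.11553452] [ 0.50708192 -0.12537841  0.07771761]
```

```bash
python3 -c "
import cv2,numpy as np
a=[cv2.imread(f'pics/top_{n}.png') for n in('scene','side')]
cv2.imwrite('pics/tops.png',cv2.resize(np.vstack(a),(600,600)))"
```

```text
(no output)
```

View pics/side_z.png

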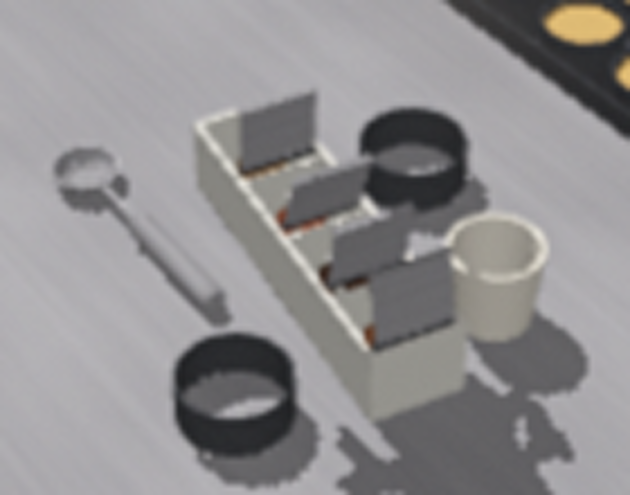

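View pics/scene_z.png

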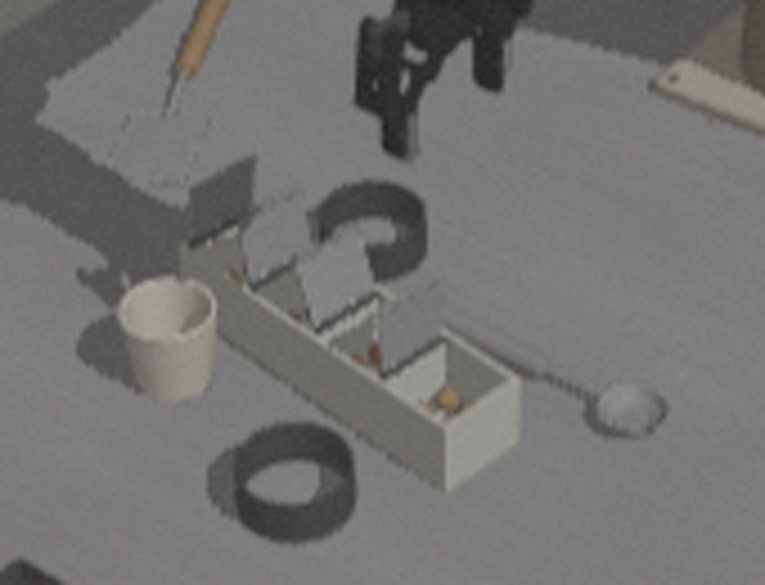

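View pics/tops.png

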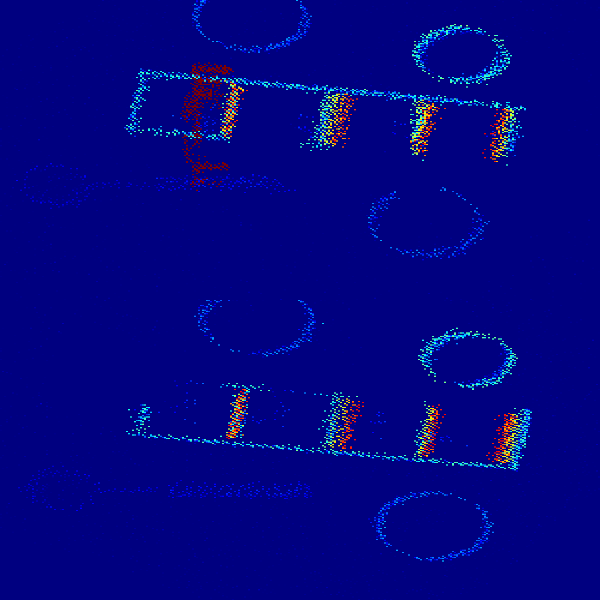

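```bash
cat > fit.py <<'E'
from h import *
import sys
from scipy.optimize import least_squares
def load(tag):
    out=[]
    for n,(a,b,c_,d) in {'scene':(215,130,385,260),'side':(260,170,400,280)}.items():
        c=np.load(f'{n}_{tag}.npz');P=pts(c)[b:d,a:c_].reshape(-1,3);out.append(P[c['depth'][b:d,a:c_].ravel()>0])
    return out
def loc(p,q): 
    c,s=np.cos(q[2]),np.sin(q[2]);d=p[:,:2]-q[:2]
    return np.c_[c*d[:,0]+s*d[:,1],-s*d[:,0]+c*d[:,1]]
def fit(P,q0=(0.515,-0.075,-0.1)):
    # outer walls and rim -> x,y,yaw by nearest distance to rectangle outline (wall points)
    q=np.array(q0)
    for it in range(6):
        tol=[.015,.01,.007,.005,.005,.005][it]
        l=loc(P,q)
        m=(P[:,2]>.015)&(P[:,2]<.0595)
        ex=np.abs(np.abs(l[:,0])-.035)<tol; ex&=np.abs(l[:,1])<.13
        ey=np.abs(np.abs(l[:,1])-.135)<tol; ey&=np.abs(l[:,0])<.032
        mx,my=m&ex,m&ey
        f=lambda q:np.r_[np.abs(loc(P[mx],q)[:,0])-.035,np.abs(loc(P[my],q)[:,1])-.135]
        r=least_squares(f,q,loss='soft_l1',f_scale=.001);q=r.x
    return q,mx.sum(),my.sum(),np.sqrt(np.mean(r.fun**2))
if __name__=='__main__':
    A=load(sys.argv[1])
    for P in A+[np.vstack(A)]: print(fit(P))
    q=fit(np.vstack(A))[0]
    print('row dir',-np.sin(q[2]),np.cos(q[2]))
    for nm,P in zip(('scene','side'),A):
      l=loc(P,q);z=P[:,2]
      for k,h in enumerate([-.128,-.062,.004,.070]):
        m=(np.abs(l[:,0])<.026)&(z>.066)&(z<.116)&(l[:,1]>h-.032)&(l[:,1]<h+.032)
        if m.sum()>8:
            s=np.polyfit(z[m],l[m,1],1);y58=np.polyval(s,.058)
            print(nm,k+1,'angle',round(float(np.pi/2+np.arctan(s[0])),2),'y at hinge',round(float(y58-h)*1000,1),'topz',round(float(np.percentile(z[m],98)),4),m.sum())
        m2=(np.abs(l[:,0])<.026)&(l[:,1]>h+.006)&(l[:,1]<h+.053)&(z>.0)&(z<.12)
        print('   area z',np.percentile(z[m2],[5,50,95]).round(4) if m2.sum() else None, m2.sum())
        m3=m2&(z>.05)
        if m3.sum()>30:
            s=np.polyfit(l[m3,1]-h,z[m3],1);print('   slope',s[0].round(3),'z at lip',np.polyval(s,.055).round(4))
E
python3 fit.py 0
```

```text
(array([ 0.51071891, -0.07881259, -0.15706706]), np.int64(703), np.int64(207), np.float64(0.0021200920349572342))
(array([ 0.50770433, -0.08158248, -0.1462104 ]), np.int64(481), np.int64(255), np.float64(0.0018039774862194436))
(array([ 0.50923136, -0.08029405, -0.15392518]), np.int64(1135), np.int64(444), np.float64(0.0021745900803542277))
row dir 0.15331807104310793 0.9881768915996875
scene 1 angle 1.75 y at hinge 1.3 topz 0.1133 132
   area z [0.0199 0.0978 0.1128] 88
   slope 0.952 z at lip 0.1398
scene 2 angle 1.43 y at hinge -0.1 topz 0.1122 179
   area z [0.0169 0.0994 0.1089] 55
   slope 0.779 z at lip 0.1041
scene 3 angle 1.3 y at hinge -1.0 topz 0.1096 192
   area z [0.0017 0.0162 0.0588] 18
scene 4 angle 1.55 y at hinge 0.1 topz 0.1128 163
   area z [0.0024 0.0166 0.0589] 46
side 1 angle 1.76 y at hinge -4.7 topz 0.1127 246
   area z [0.0174 0.1084 0.1129] 58
   slope -0.04 z at lip 0.1067
side 2 angle 1.43 y at hinge -5.2 topz 0.1128 174
   area z [0.0147 0.0976 0.111 ] 120
   slope -2.33 z at lip 0.0824
side 3 angle 1.27 y at hinge -5.4 topz 0.1114 140
   area z [0.0099 0.0189 0.0327] 18
side 4 angle 1.56 y at hinge -5.4 topz 0.113 188
   area z [0.0077 0.018  0.0254] 16
```

The caddy is at (0.509, -0.080) with yaw -0.153 rad, and the two views agree to about 3 mm. I'll turn 8.8°, close the fingers, and go to the start end at a safe height.

```bash
python3 -m crank '[[[0,0,0,8.8,255],[0,0,0,0,255],[-50,5,0,0,255],[-50,5,0,0,255],[-50,4,0,0,255],[-50,4,0,0,255],[-50,4,0,0,255],[0,0,0,0,255]]]'
cat > where.py <<'E'
from h import *
from scipy.spatial.transform import Rotation as Ro
q=np.array([.5092,-.0803,-.1535])
o=bot.get_obs();p=o['eef_pos'];d=p[:2]-q[:2];c,s=np.cos(q[2]),np.sin(q[2])
R=Ro.from_quat(o['tool_rot']).as_matrix()
print('t',o['clock'],'caddy x,y mm',(c*d[0]+s*d[1])*1e3,(-s*d[0]+c*d[1])*1e3,'z',p[2]*1e3,'F',o['ft_force'],'w',o['grip_width'])
print('tool x yaw err deg',np.degrees(np.arctan2(R[1,0],R[0,0])-(np.pi/2+q[2])),'tilt',R[:,2])
E
python3 where.py
```

```text
clock: 1.1
eef_pos: [0.4832, -0.2566, 0.2274]
tool_rot: [0.753, 0.658, -0.002, -0.002]
ft_force: [0.2, 0.1, -0.2]
grip_width: 0.0
t 1.1 caddy x,y mm 1.2291316213505452 -178.2496607946483 z 227.4416613845392 F [ 0.24392601  0.09961403 -0.19406974] w 1.8829983244279597e-05
tool x yaw err deg 1.033649795243871 tilt [-0.00594651  0.00102355 -0.9999818 ]
```

```bash
python3 -m crank '[[[0,-1,50,1,255],[0,0,50,0,255],[0,0,42,0,255],[0,0,5,0,255],[0,0,0,0,255]]]'
python3 where.py; python3 -c "
from h import *
c=snap('side','1');cv2.imwrite('pics/side_1z.png',cv2.resize(c['img'][150:300,250:420],None,fx=4,fy=4,interpolation=cv2.INTER_CUBIC))
P=pts(c);m=np.zeros((400,640),bool);m[150:300,250:420]=1
import numpy as np
q=np.array([.5092,-.0803,-.1535]);cc,s=np.cos(q[2]),np.sin(q[2]);d=P[...,:2]-q[:2];x=cc*d[...,0]+s*d[...,1];y=-s*d[...,0]+cc*d[...,1]
f=m&(abs(x)<.03)&(y<-.15)&(y>-.21)&(P[...,2]>.03)&(P[...,2]<.13)&(c['depth']>0)
z=P[...,2][f];print(f.sum(),np.sort(z)[:8],x[f].min(),x[f].max(),y[f].min(),y[f].max())
"
```

```text
clock: 1.72
eef_pos: [0.483, -0.2544, 0.0786]
tool_rot: [0.756, 0.655, -0.001, -0.001]
ft_force: [0.5, -0.1, 0.3]
grip_width: -0.0001
t 1.725 caddy x,y mm 0.680780271173867 -176.02912866722298 z 78.60394515682687 F [ 0.484794   -0.09849891  0.33288893] w -0.00011995474642149162
tool x yaw err deg 0.5828726643092222 tilt [-0.00269727  0.0012941  -0.99999553]
146 [0.08157705 0.08244646 0.0825058  0.08283701 0.083345   0.08502776
 0.08512614 0.08549384] -0.0295500505144436 0.027597688244463327 -0.19261101169388192 -0.16522987973085476
```

View pics/side_1z.png

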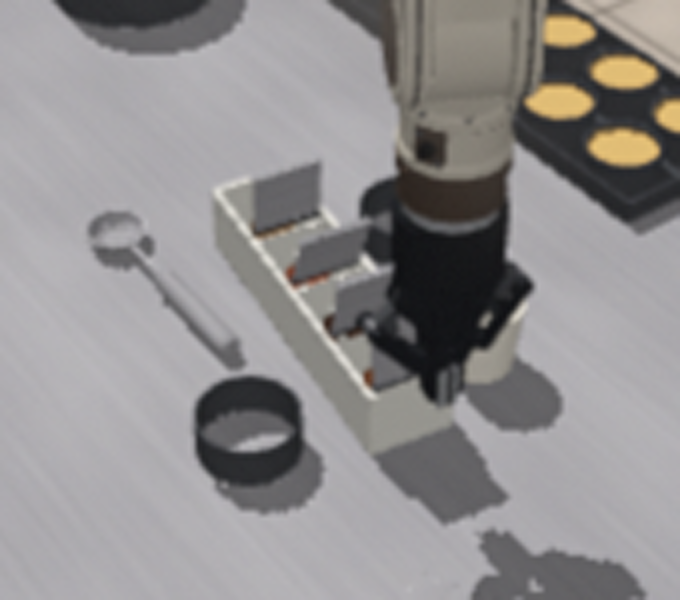

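The view shows the shut fingers at about (440, 385), just outside the right end and in line with the row. All four lids are still upright. Next is lid 1, starting a little high for leverage and lowering as it folds.

```bash
python3 -m crank '[[[8,0,0,0.5,255],[8,0,0,0,255],[8,0,1,0,255],[8,0,1,0,255],[8,0,0,0,255],[8,0,0,0,255],[8,0,0,0,255],[0,0,0,0,255]]]'
python3 where.py
```

```text
clock: 2.78
eef_pos: [0.4953, -0.1959, 0.0817]
tool_rot: [0.758, 0.652, 0.001, 0.003]
ft_force: [-0.5, 0.1, -0.2]
grip_width: -0.0004
t 2.775 caddy x,y mm 3.9377544057421723 -116.37537455714305 z 81.67082635641522 F [-0.50573949  0.13732179 -0.19921179] w -0.00035872266436721387
tool x yaw err deg 0.15046933013504982 tilt [ 0.00575859 -0.00293705 -0.99997911]
```

```bash
python3 -m crank '[[[6,-2,4,0,255],[6,-1,4,0,255],[6,-1,4,0,255],[6,0,4,0,255],[0,0,0,0,255]]]'
python3 where.py
```

```text
clock: 3.4
eef_pos: [0.4946, -0.17, 0.064]
tool_rot: [0.759, 0.652, 0.001, 0.003]
ft_force: [-1.1, 0.3, 0.5]
grip_width: 0.0001
t 3.4 caddy x,y mm -0.7047634922671807 -90.85598113681638 z 64.03285003096681 F [-1.06222258  0.30989783  0.52746064] w 0.00014191138465422757
tool x yaw err deg 0.12537742127289678 tilt [ 0.00497111 -0.00251393 -0.99998448]
```

```bash
python3 -m crank '[[[5,0,1,0,255],[5,0,0,0,255],[0,0,0,0,255]]]'
python3 where.py; python3 -c "
from h import *
for n,(a,b,c_,d) in {'scene':(215,130,385,260),'side':(260,170,400,280)}.items():
  c=snap(n,'2');cv2.imwrite(f'pics/{n}_2z.png',cv2.resize(c['img'][b:d,a:c_],None,fx=4,fy=4,interpolation=2))
"
```

```text
clock: 3.78
eef_pos: [0.4964, -0.1596, 0.0631]
tool_rot: [0.759, 0.652, 0.001, 0.003]
ft_force: [-0.4, -0.1, 0.4]
grip_width: -0.0001
t 3.775 caddy x,y mm -0.48263604483920164 -80.35284606241008 z 63.111003082160806 F [-0.40807187 -0.12053569  0.3570813 ] w -0.00012215822949581006
tool x yaw err deg 0.11704922535162783 tilt [ 0.0052937  -0.00279531 -0.99998208]
```

View pics/side_2z.png

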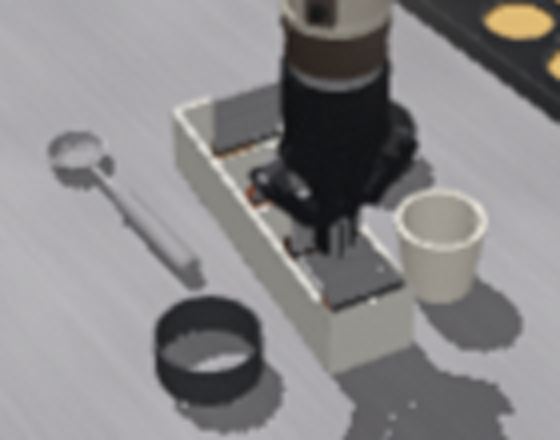

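View pics/scene_2z.png

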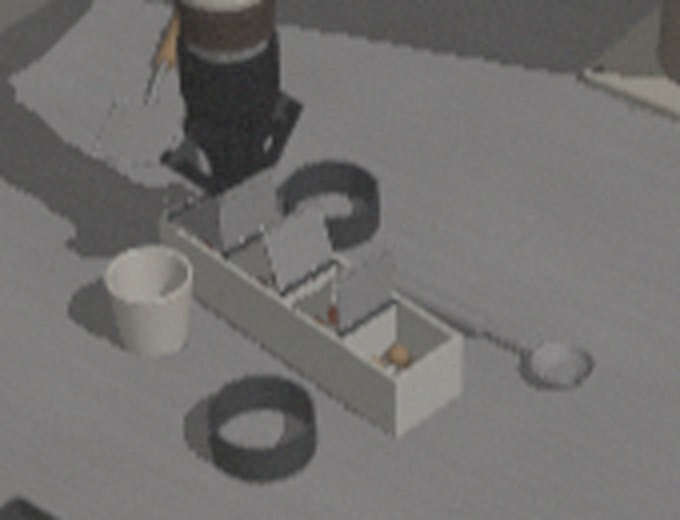

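The side view shows lid 1 folded over its compartment at (345, 275). Lids 2–4 are still up and the neighbours haven't moved. I'll check its height and whether the caddy shifted.

```bash
cat > lids.py <<'E'
from h import *
import sys
from fit import loc
q=np.array([.5092,-.0803,-.1535])
for n in('scene','side'):
    c=np.load(f'{n}_{sys.argv[1]}.npz');P=pts(c)[150:270,215:400].reshape(-1,3);P=P[c['depth'][150:270,215:400].ravel()>0];l=loc(P,q);z=P[:,2]
    # rim shift check: upper rim of -y end & near wall
    m=(abs(l[:,0]+.035)<.012)&(z>.02)&(z<.058)&(abs(l[:,1])<.12)
    if m.sum()>20:
        s=np.polyfit(l[m,1],l[m,0],1);print(n,'near wall x',(s[1]*1e3).round(2),'slope',s[0].round(4),m.sum())
    m=(abs(l[:,1]+.135)<.012)&(z>.015)&(z<.055)&(abs(l[:,0])<.03)
    if m.sum()>20:print(n,'end wall y',(np.median(l[m,1])*1e3).round(2))
    m=(abs(l[:,0]-.035)<.012)&(z>.02)&(z<.058)&(abs(l[:,1])<.12)
    if m.sum()>20:print(n,'far wall x',(np.median(l[m,0])*1e3).round(2))
    for k,h in enumerate([-.128,-.062,.004,.070]):
        m=(abs(l[:,0])<.025)&(l[:,1]>h+.008)&(l[:,1]<h+.05)&(z>.04)&(z<.085)
        if m.sum()>25:
            s=np.polyfit(l[m,1]-h,z[m],1);print(n,'lid',k+1,'slope',s[0].round(3),'z hinge',(s[1]*1e3).round(1),'sd',np.std(z[m]-np.polyval(s,l[m,1]-h)).round(4),m.sum())
E
python3 lids.py 0; echo; python3 lids.py 2
```

```text
scene near wall x -29.02 slope -0.0141 147
scene end wall y -130.07
scene far wall x 35.75
side near wall x -35.58 slope -0.0041 364
side end wall y -136.13
side far wall x 29.52

scene near wall x -28.26 slope -0.0221 145
scene far wall x 35.61
scene lid 1 slope 0.079 z hinge 57.6 sd 0.0025 53
side near wall x -35.75 slope -0.0054 365
side end wall y -136.05
side far wall x 30.83
side lid 1 slope 0.281 z hinge 56.1 sd 0.0064 203
```

```bash
python3 -m crank '[[[1,0,1,0,255],[0,0,0.5,0,255],[0,0,0,0,255]]]'
python3 where.py; python3 -c "
from h import *
snap('scene','3');snap('side','3')"; python3 lids.py 3 | grep lid
```

```text
clock: 4.25
eef_pos: [0.4967, -0.1591, 0.0617]
tool_rot: [0.759, 0.651, 0.001, 0.003]
ft_force: [0.8, 0.2, 0.5]
grip_width: 0.0002
t 4.25 caddy x,y mm -0.3117589769964686 -79.79274989114526 z 61.65756520608631 F [0.77519979 0.18169117 0.47091265] w 0.0002364896268246656
tool x yaw err deg 0.07098245975771401 tilt [ 0.00570619 -0.00295926 -0.99997934]
scene lid 1 slope -0.002 z hinge 58.8 sd 0.0021 58
side lid 1 slope 0.268 z hinge 55.8 sd 0.0062 194
```

Lid 1 now reads flat (slope 0.00). Going to lid 2.

```bash
python3 -m crank '[[[0,0,-7,0,255],[2,0,-7,0,255],[7,0,0,0,255],[7,0,0,0,255],[7,0,0,0,255],[0,0,0,0,255]]]'
python3 where.py
```

```text
clock: 5.1
eef_pos: [0.5005, -0.1348, 0.077]
tool_rot: [0.759, 0.651, 0.001, 0.003]
ft_force: [0.6, -0.4, 0.4]
grip_width: -0.0002
t 5.1 caddy x,y mm -0.2536487094814254 -55.2221051453076 z 76.99351172369725 F [ 0.6263583  -0.40442488  0.3587694 ] w -0.0001585175133820751
tool x yaw err deg 0.08051967687882708 tilt [ 0.00627032 -0.00364989 -0.99997368]
```

```bash
python3 -m crank '[[[6,0,3,0,255],[6,0,3,0,255],[6,0,3,0,255],[6,0,3,0,255],[6,0,2,0,255],[6,0,1,0,255],[4,0,0,0,255],[0,0,0,0,255]]]'
python3 where.py
```

```text
clock: 6.1
eef_pos: [0.5073, -0.0931, 0.0611]
tool_rot: [0.759, 0.651, 0.001, 0.004]
ft_force: [0.4, -0.1, 0.5]
grip_width: -0.0001
t 6.1 caddy x,y mm 0.12244126808436118 -12.933724000918863 z 61.085202135799044 F [ 0.37003672 -0.0675175   0.48233004] w -0.0001284585960082755
tool x yaw err deg 0.07448355431862105 tilt [ 0.00668832 -0.00527203 -0.99996374]
```

Lid 3.

```bash
python3 -m crank '[[[0,0,-8,0,255],[2,0,-7,0,255],[7,0,0,0,255],[7,0,0,0,255],[7,0,0,0,255],[0,0,0,0,255]]]'
python3 where.py;python3 -c "
from h import *
snap('scene','4');snap('side','4')"; python3 lids.py 4
```

```text
clock: 6.85
eef_pos: [0.5107, -0.0682, 0.0768]
tool_rot: [0.759, 0.651, 0.001, 0.003]
ft_force: [-1.2, -1.1, 1.4]
grip_width: 0.0002
t 6.85 caddy x,y mm -0.3994547654875271 12.231265609735324 z 76.77749559752385 F [-1.16253032 -1.13982365  1.36555783] w 0.00019227553018801288
tool x yaw err deg 0.08099010878200925 tilt [ 0.00613422 -0.00393695 -0.99997344]
scene near wall x -28.42 slope -0.021 135
scene far wall x 35.57
scene lid 1 slope 0.006 z hinge 58.7 sd 0.0027 118
scene lid 2 slope -0.016 z hinge 59.1 sd 0.0024 114
scene lid 3 slope 0.704 z hinge 65.2 sd 0.0038 27
side near wall x -35.6 slope -0.0074 374
side end wall y -136.1
side far wall x 31.15
side lid 1 slope 0.013 z hinge 60.2 sd 0.0022 172
side lid 2 slope -0.009 z hinge 60.1 sd 0.002 154
side lid 3 slope 0.802 z hinge 62.4 sd 0.0032 49
```

Lids 1 and 2 are flat and the caddy hasn't moved. I'll finish lid 3.

```bash
python3 -m crank '[[[6,0,3,0,255],[6,0,3,0,255],[6,0,3,0,255],[6,0,3,0,255],[6,0,2,0,255],[6,0,0.5,0,255],[3,0,0,0,255],[0,0,0,0,255]]]'
python3 where.py
```

```text
clock: 7.95
eef_pos: [0.5171, -0.0277, 0.0611]
tool_rot: [0.759, 0.651, 0.001, 0.004]
ft_force: [0.4, 0.7, 0.6]
grip_width: -0.0002
t 7.95 caddy x,y mm -0.26110165274878355 53.22543985078615 z 61.09832503329671 F [0.38051936 0.67423521 0.55184535] w -0.00015293055774581754
tool x yaw err deg 0.03471225513868095 tilt [ 0.00601351 -0.00464812 -0.99997112]
```

```bash
python3 -m crank '[[[0,0,-8,0,255],[2,0,-7,0,255],[7,0,0,0,255],[7,0,0,0,255],[7,0,0,0,255],[0,0,0,0,255]]]'
python3 where.py
python3 -m crank '[[[6,0,3,0,255],[6,0,3,0,255],[6,0,3,0,255],[6,0,3,0,255],[6,0,2,0,255],[5,0,0.5,0,255],[0,0,0,0,255]]]'
python3 where.py
```

```text
clock: 8.7
eef_pos: [0.5206, -0.0032, 0.0772]
tool_rot: [0.759, 0.651, 0.001, 0.004]
ft_force: [-0.4, -0.7, -0.1]
grip_width: 0.0
t 8.7 caddy x,y mm -0.48208525730974483 77.93874857512075 z 77.1884143712818 F [-0.36021482 -0.70426511 -0.10802044] w 4.733150421471683e-05
tool x yaw err deg 0.018571947393588507 tilt [ 0.00608041 -0.00411702 -0.99997304]
clock: 9.57
eef_pos: [0.5263, 0.0343, 0.0611]
tool_rot: [0.759, 0.651, 0.001, 0.003]
ft_force: [0.5, -0.1, 0.7]
grip_width: 0.0001
t 9.575 caddy x,y mm -0.6439367636460608 115.81957852773323 z 61.10413469528434 F [ 0.48449852 -0.11959745  0.66901474] w 6.171379235141923e-05
tool x yaw err deg 0.050598342774619685 tilt [ 0.00536718 -0.00363072 -0.99997901]
```

Now I'll rise clear and check.

```bash
python3 -m crank '[[[0,0,-15,0,255],[0,0,-50,0,255],[0,0,-50,0,255],[40,-20,-40,0,255],[50,-30,0,0,255],[0,0,0,0,255],[0,0,0,0,255]]]'
python3 where.py; python3 -c "
from h import *
for n,(a,b,c_,d) in {'scene':(215,130,385,260),'side':(260,170,400,280)}.items():
  c=snap(n,'5');cv2.imwrite(f'pics/{n}_5z.png',cv2.resize(c['img'][b:d,a:c_],None,fx=4,fy=4,interpolation=2))
"; python3 lids.py 5; python3 fit.py 5 | head -3
```

```text
clock: 10.45
eef_pos: [0.4904, 0.1331, 0.2279]
tool_rot: [0.76, 0.65, 0.005, 0.004]
ft_force: [0.5, -0.4, -0.6]
grip_width: 0.0002
t 10.45 caddy x,y mm -51.16050456391841 207.9814410107198 z 227.8505536728113 F [ 0.50451732 -0.37117676 -0.63054885] w 0.00020876335583244174
tool x yaw err deg -0.1623880839423492 tilt [ 1.31162189e-02  1.17628782e-04 -9.99913972e-01]
scene near wall x -29.82 slope -0.0039 122
scene far wall x 35.46
scene lid 1 slope 0.016 z hinge 58.5 sd 0.0024 125
scene lid 2 slope 0.002 z hinge 58.7 sd 0.0024 134
scene lid 3 slope -0.007 z hinge 59.1 sd 0.0022 148
scene lid 4 slope 0.016 z hinge 58.6 sd 0.0022 150
side near wall x -35.35 slope -0.0037 390
side end wall y -136.02
side far wall x 30.59
side lid 1 slope 0.025 z hinge 59.8 sd 0.0019 167
side lid 2 slope 0.0 z hinge 59.8 sd 0.002 144
side lid 3 slope -0.01 z hinge 60.7 sd 0.0022 136
side lid 4 slope 0.01 z hinge 59.5 sd 0.0022 129
(array([ 0.51036873, -0.0797155 , -0.14747128]), np.int64(671), np.int64(180), np.float64(0.0020318383667822407))
(array([ 0.50752479, -0.08131215, -0.14776564]), np.int64(524), np.int64(241), np.float64(0.001732310051569637))
(array([ 0.50882646, -0.08073886, -0.15144441]), np.int64(1160), np.int64(419), np.float64(0.002079301475127564))
```

View pics/side_5z.png

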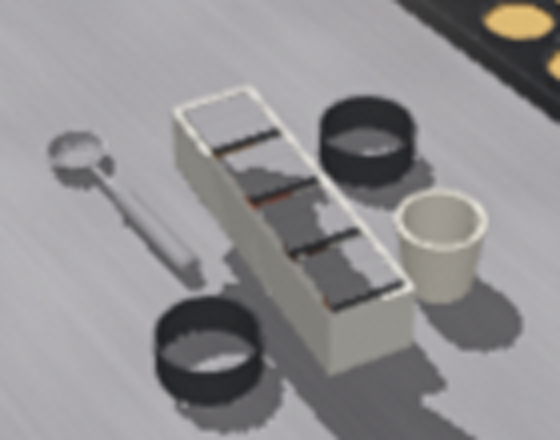

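View pics/scene_5z.png

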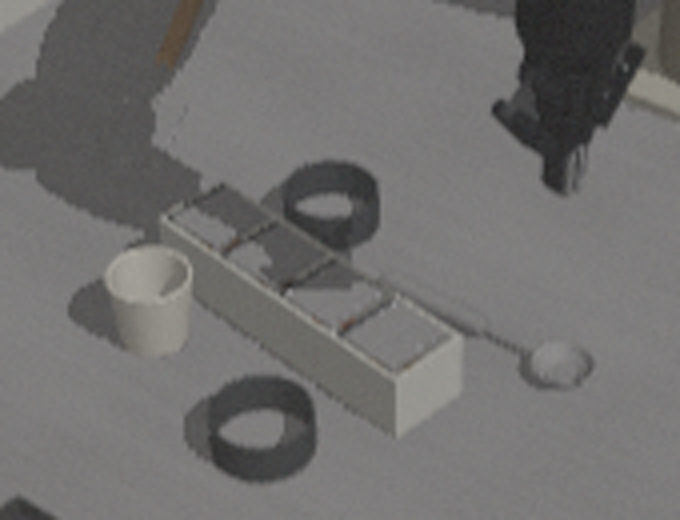

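Both views show all four lids flat (side view, (240,110) to (360,270)). The caddy, cup, rings and spoon stand where they did, and the gripper is well clear. I'm handing the job in.

```bash
python3 -c "
from workcell import bot
print(bot.job_done())"
```

```text
the job is handed in; nothing more can be done
None
```

All four lids of the caddy are shut flat, and the job was handed in at about 10.5 s. I swept the closed fingertips along the row from the robot's right, folding lids 1 to 4 in order. Each lid was met about 15–20 mm above the rim for light leverage. The fingertips then came down to about 61–62 mm at its free edge, and afterwards the arm rose and moved clear.

Last checks before handing in:
- **Lids:** depth slopes in both views were between -0.01 and 0.025 rad, which is flat within the noise.
- **Caddy:** its fitted position was within 1 mm and 0.003 rad of the start. The two cameras differ from each other by about 3 mm, as they did at the start.
- **Force:** the wrist forces I read between moves stayed below about 2.2 N.
- **Surroundings:** the cup, the two tart rings and the spoon looked unmoved in the pictures. I didn't measure their positions or re-check the cake ring, jar and spatula; the arm's path stayed clear of them.

One reading disagreed: while the finger was still over lid 1, the side view gave a slope of 0.27. I put that down to finger pixels in the mask, and with the finger away the same view read 0.01–0.03.

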